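Clamp the whetstone in its holder

ROBOT

A 6-joint arm with a two-finger parallel gripper is mounted at the origin on a cart in front of the work surface, level with it; the furniture and walls round the work are solid. World frame = base frame: x ahead of the robot, y to its left, z up, the work surface at z = 0. Lengths are in m, angles in rad, forces in N, time in s.
With the tool pointing down it reaches from about 0.25 to 0.725 m from the base axis. Payload 9.7 kg.
Tool frame: the origin (TCP) lies midway between the tips of the shut fingers; the grasp point (between the pads) lies 19 mm behind it; z points along the fingers, y is the line along which they close (so a half turn about z gives the same grasp; the last joint's range is limited). The gripper opens to 85 mm and grips with 20 to 120 N. Pads are 22 mm wide; open, the fingers measure 114 mm over their backs; the gripper's body (76 mm by 85 mm) begins 54 mm behind the grasp point. The pads swing forward as they close: fully open they stand 13 mm farther back than shut.
Start: joints at [1.331, 0.087, 0.176, 1.66, 0, 1.571], TCP at [0.131, 0.534, 0.199] pointing down, gripper open.
Joint ranges: [-3.13, 3.13], [-0.85, 1.81], [-1.15, 1.24], [-2.2, 2.28], [-1.44, 1.52], [-3.14, 3.14]. Speed limits (rad/s): [2.22, 2.22, 2.57, 3.14, 3.14, 3.14].

INTERFACE

Orientations are given as a unit quaternion [x, y, z, w].
In Python, from workcell import r, optics gives the robot as it stands.
- The arm moves only by the tool play_rows, never from a script. Its argument "commands" is a list of rows, each a list of 2 entries, a list of its own where there are three numbers: the shift along the tool's x, y, z in m, then the turn, a rotation vector about the tool's x, y, z in degrees. A call has 1 to 20 rows; each row is the pose to reach, as a shift and turn from the pose commanded when the call began, along the tool's axes at that moment; what a row does not reach only later rows make up. A row lasts 1/10 s, in which the tool goes at most 50 mm and 8.59 degrees, less where a joint would pass 70% of its speed; a pose out of reach is approached as far as the arm can. A call with a gripper value outside its range is refused whole. "jaw" is the finger opening in m, from 0 to 0.0854, set as the call begins (left out, the last holds). The fingers move at their own pace and stop on an object; "squeeze" is the grip in N (left out, the last holds). Time passes only in rows, so rows that repeat a pose let the fingers close. It gives the time, the measured TCP pose, the force, the opening and the grip force at its end, in the units of the state.
- r.get_state(): the state, without advancing time (a new reading comes with each control period).
- optics.read_camera(name): name is "side" or "top"; returns the picture (480x640x3 uint8, red, green, blue); there is no depth.
- optics.camera_params(name): a dict with "fx", "fy", "cx", "cy" (pixels), "k1" (the pictures are not rectified: a ray, as slopes to the right and down, at radius r is drawn at 1 + k1 r^2 times it, then the intrinsics apply), "extrinsics" (4x4, takes a point from camera to world coordinates). Camera axes: x right, y down, z forward; pixel columns grow to the right and rows downward; lengths in m; the calibration is good to about 2 mm. A picture is of the moment at which its call begins. camera_params takes no time and is no camera call.
- r.hand_in(): hands the job in; it is judged then, once.
The state is a dict: "clock": time; "joint_pos": joint angles; "joint_vel": joint speeds; "joint_efforts": joint torques, N m; "position": TCP position; "tcp_rot": TCP orientation; "contact_force": force on the tool from outside, world axes, zero at the start; "torque": the same for the moment, N m; "grip_width": finger opening in m; "gripper_force": force on a finger pad.
Only numpy, scipy, OpenCV 4.12 (cv2) and the standard library are available. Lean on these libraries where they do the work, as an engineer would, in place of code of your own. Each camera call takes 0.05 s, during which the arm holds its last target. There are 200 camera calls.

TASK

Get the whetstone ready for sharpening: lift the spring clip of the holder until it stays up by itself, lay the stone on the holder's bed and slide it under the raised clip until it sits flat and flush against the end stop, then ease the clip down onto the stone and let go. The stone is brittle: push it home gently, never let the clip snap shut but guide it all the way until you feel it rest on the stone, and leave the other things on the worktop where they are.

Things in the scene. Friction and masses are not known exactly. Their poses are not given: they have to be found in the camera images.
- holder: whetstone holder, fixed: wooden base 235 x 76 mm, its flat steel bed 12 mm above the worktop and open at its -x half. Origin: centre of the underside. x: along the bed towards the clip end (the way the stone slides), z up
- lead_in (a point): point on the bed's surface on its midline, at x = 20, z = 12 mm of the holder, where the two side rails begin. From here to x = 98 mm their inner faces stand at y = +-23.5 mm, 5 mm high above the bed (the stone is 44 mm wide); from here back to x = -14 mm they flare out to about +-32 mm
- hinge (a point): axis of the clip's hinge, at x = 100, y = 0, z = 37 mm of the holder; the axis is parallel to the holder's y. Two cheeks beside it reach 44 mm above the worktop, at y = 13 to 23 mm on both sides
- clip (a joint): clip angle, rad: 0 shut on the empty holder, 1.15 fully up. With its foot on the stone it reads anything from 0.05 to 0.30, as the foot sits on a screw that is set anew each time and not reported: feel for it. An over-centre spring pulls it shut below about 0.62 (0.38 N m at 0, 0.27 at 0.18: 4 to 6 N at the bar) and holds it up above that. Let go below 0.62 and clear of the stone, it snaps shut
- bar (a point): centre of the clip's black thumb bar, 14 mm thick, 28 mm long, parallel to the holder's y; can be pinched by its ends. At clip angle a it is 60 cos(a + 0.09) mm from the hinge axis to the holder's -x and 60 sin(a + 0.09) mm above it. Under it: the 16 mm wide arm and, 50 mm from the hinge, the 24 mm wide foot
- end_stop: dark steel end stop clamped on the bed between the rails, 44 mm wide, 8 mm high; set anew each time, so that its face lies 70 to 84 mm along the holder's x. Origin: centre of the lower edge of the face that the stone meets; axes as the holder's. It does not give
- stone_centre (a point): centre of the whetstone, a plain grey flat bar 100 x 44 x 14 mm, about 0.17 kg, lying loose on the worktop; x axis along its 100 mm length (either end may go first), y along its 44 mm width, z up. Home, it lies 50 mm short of the end stop's face and 19 mm above the worktop
- red_bowl: white pinch bowl with red-brown contents, 68 mm wide, 35 mm high, origin under its centre; bystander
- timer: kitchen timer, 66 mm wide, 60 mm high, origin under its centre; bystander
- can: flat food tin, 87 mm wide, 40 mm high, origin under its centre; bystander
- blue_mug: blue mug, 81 x 120 x 94 mm, origin under its centre; bystander
- jar: jar with a dark lid, 65 mm wide, 86 mm high, origin under its centre; bystander
- spice_jar: spice jar with a red cap, 45 mm wide, 106 mm high, origin under its centre; bystander
- stone: the whetstone itself (see its centre); brittle: it bears no more than about 15 N of pushing down on the clip that lies on it, or about 25 N of pushing against the end stop; origin at the centre of its underside, axes as its centre's
Things that resemble listed ones, but are neither listed nor needed, are in the scene too. Of the things shaped like the stone, the concrete one is meant.

How it is judged:
On the way, in this order (a step that is already met when the one before it is completed fails the run):
1. the clip has been lifted until it stays up (value of joint clip above 0.95 rad), for 0.2 s.
2. with the clip still up, the stone lies flat on the bed between the rails, flush against the end stop (x of stone_centre in the frame of end_stop above -0.0515 m and y of stone_centre in the frame of holder between -0.004 and 0.004 m and z of stone_centre in the frame of holder below 0.021 m and angle between the x axis of stone_centre and the x axis of holder, either way round below 0.06 rad and angle between the z axis of stone_centre and the z axis of holder, either way round below 0.04 rad and value of joint clip above 0.85 rad), for 0.2 s.
At the end, for the whole second after the job is handed in: the stone is at rest, flat on the bed, in line with the rails (4 mm sideways, 0.06 rad), flush with the end stop (gap under 1.5 mm); the clip is down, its foot pressing on the stone (angle 0.03 to 0.32 rad, bed and clip together bearing on the stone with over 5 N) (x of stone_centre in the frame of end_stop above -0.0515 m and y of stone_centre in the frame of holder between -0.004 and 0.004 m and z of stone_centre in the frame of holder below 0.021 m and angle between the x axis of stone_centre and the x axis of holder, either way round below 0.06 rad and angle between the z axis of stone_centre and the z axis of holder, either way round below 0.04 rad and value of joint clip between 0.03 and 0.32 rad and contact force between stone and holder above 5 N and linear speed of stone below 0.01 m/s and velocity of joint clip below 0.05 rad/s); the robot touches nothing.
It fails at once if the clip snaps shut (it closes faster than 3 rad/s) (velocity of joint clip below -3 rad/s).
It fails at once if the stone is driven against the end stop with more than 25 N (contact force between stone and end_stop above 25 N).
It fails at once if the stone is squeezed: bed, rails and clip together bear on it with more than 45 N (the clip's spring gives about 13 of them, a 15 N push on the clip the rest) (contact force between stone and holder above 45 N).
It fails at once if a bystander (bowl, timer, tin, mug, jar or spice jar) is moved by more than 30 mm (distance of any of red_bowl, timer, can, blue_mug, jar, spice_jar from where it was at the start of the episode above 0.03 m).
It also fails if it takes over 72 s, if anything falls off the work surface, if the arm or the gripper's body presses on something with over 40 N, if the wrist force passes 120 N, or if a joint passes its speed limit or range.

## Working session

There is one attempt and no reset: what is moved stays moved. The work goes in short steps, Python scripts to look and compute and a tool call to move; the robot and the scene stay as the last step left them, time stands still between calls to the robot, and variables do not carry over. Pictures are saved under pics/ and viewed, at most 10 in all, crops included, and the job is handed in when it is done.

Besides the shell and the picture viewer there is one more tool, called by a JSON object that holds its "name" and its "arguments". play_rows: Moves the arm, as the interface text tells. Its arguments: {"type":"object","properties":{"commands":{"type":"array","items":{"type":"array"}},"jaw":{"type":"number"},"squeeze":{"type":"number"}},"required":["commands"]}

```bash
mkdir -p pics
python3 - <<'E'
from workcell import r, optics
import cv2
for n in("top","side"):
    cv2.imwrite(f"pics/{n}0.png",optics.read_camera(n)[:,:,::-1]); print(n,optics.camera_params(n))
print(r.get_state())
E
```

```text
top {'fx': 523.1995388925831, 'fy': 523.1995388925831, 'cx': 321.8242567354517, 'cy': 233.2019961065578, 'k1': 0.03488476457327209, 'extrinsics': array([[ 0.00426192, -0.98170834,  0.19034328,  0.23639018],
       [-0.99995192, -0.00586488, -0.00785891, -0.10652311],
       [ 0.0088315 , -0.19030064, -0.98168614,  1.37453347],
       [ 0.        ,  0.        ,  0.        ,  1.        ]])}
side {'fx': 516.6325923181842, 'fy': 516.6325923181842, 'cx': 313.9078192728379, 'cy': 235.331792635977, 'k1': -0.11285952409383881, 'extrinsics': array([[ 9.08545628e-01, -2.55332841e-01,  3.30681087e-01,
         3.20059876e-02],
       [-4.17785608e-01, -5.55573287e-01,  7.18883516e-01,
        -1.15099209e+00],
       [ 1.63008202e-04, -7.91292275e-01, -6.11438067e-01,
         9.66862104e-01],
       [ 0.00000000e+00,  0.00000000e+00,  0.00000000e+00,
         1.00000000e+00]])}
{'clock': 0.1, 'joint_pos': array([ 1.33097853e+00,  8.74091386e-02,  1.75189762e-01,  1.65975708e+00,
       -2.16759389e-05,  1.57080837e+00]), 'joint_vel': array([-7.72222474e-05, -2.28020129e-03,  2.04851973e-03,  1.23402201e-04,
       -1.70806765e-04, -7.47388007e-04]), 'joint_efforts': array([ 4.27151826e-05, -5.21562016e+01,  4.65651762e+01,  1.60539011e-02,
        1.28613382e-05,  7.04916125e-07]), 'position': array([0.13059036, 0.53403139, 0.19823962]), 'tcp_rot': array([ 1.19627714e-01,  9.92818645e-01, -5.87123390e-04, -5.98207519e-05]), 'contact_force': array([-0.59490942, -0.41837048, -1.04092166]), 'torque': array([-0.03354006, -0.04373041, -0.01680254]), 'gripper_force': 0.0, 'grip_width': 0.0852286768090612}
```

View pics/top0.png

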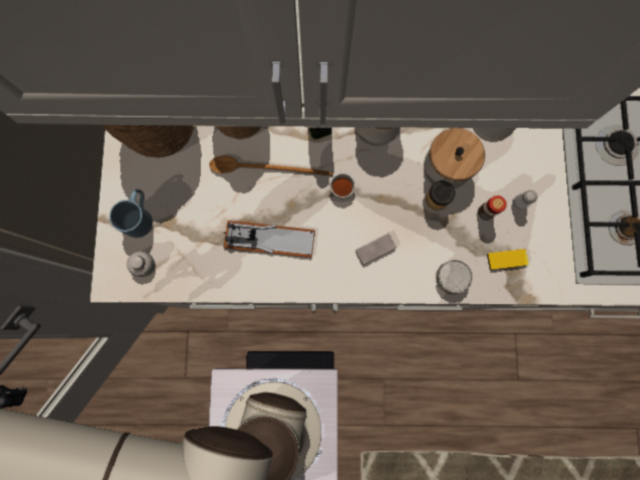

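View pics/side0.png

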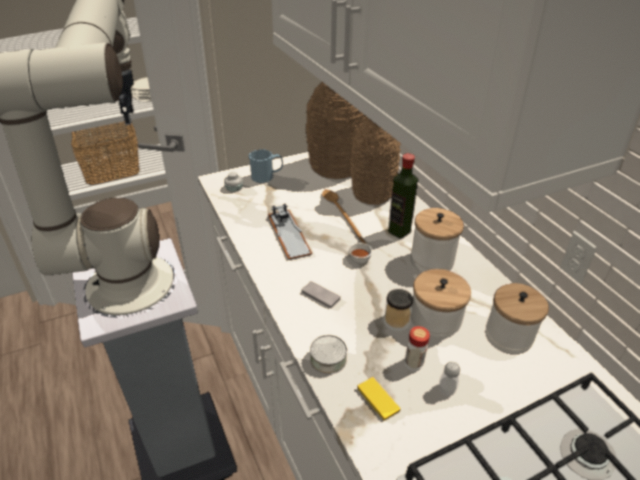

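The top view shows the holder at about (270,239), with the clip at its left end. There are two stone-shaped things: a grey bar at (377,249) and a yellow block at (508,260). The grey one fits "plain grey / concrete". I'll check that in an enlarged crop.

```bash
cat > h.py <<'E'
import numpy as np, cv2
from workcell import r, optics
from scipy.spatial.transform import Rotation as R
def KD(n):
    p=optics.camera_params(n); return np.array([[p['fx'],0,p['cx']],[0,p['fy'],p['cy']],[0,0,1]]),np.array([p['k1'],0,0,0,0]),p['extrinsics']
def back(n,uv,z):
    K,D,T=KD(n); q=cv2.undistortPointsIter(np.array([[uv]],float),K,D,None,None,(3,50,1e-10)) if hasattr(cv2,'undistortPointsIter') else cv2.undistortPoints(np.array([[uv]],float),K,D)
    d=T[:3,:3]@np.r_[q.ravel(),1]; o=T[:3,3]; return o+d*(z-o[2])/d[2]
def proj(n,P):
    K,D,T=KD(n); W=np.linalg.inv(T); return cv2.projectPoints(np.atleast_2d(P).astype(float),W[:3,:3],W[:3,3],K,D)[0].reshape(-1,2)
def crop(n,x,y,w,h,s,name,im=None):
    im=optics.read_camera(n) if im is None else im
    c=cv2.resize(im[y:y+h,x:x+w],None,fx=s,fy=s,interpolation=cv2.INTER_CUBIC)
    return c[:,:,::-1].copy()
E
python3 - <<'E'
from h import *
im=cv2.imread("pics/top0.png")[:,:,::-1]
a=crop("top",215,210,200,65,4,"",im)
im2=cv2.imread("pics/side0.png")[:,:,::-1]
b=crop("side",255,195,130,70,4,"",im2); b=cv2.copyMakeBorder(b,0,0,0,280,0)
cv2.imwrite("pics/c1.png",np.vstack([a,b]))
E
```

```text
(no output)
```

View pics/c1.png

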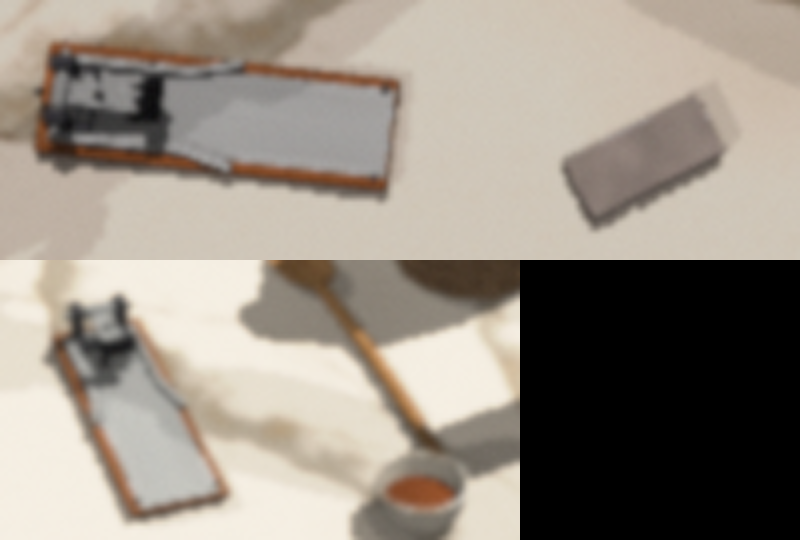

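The crop confirms it. The grey bar has the concrete texture, with its top-face corners at crop (565,162), (705,90), (725,148) and (597,212). The holder's corners are at crop (52,43), (399,80), (385,185) and (38,152), with the clip at the left. Next I'll fit the poses.

Run:
```python
from h import *
from scipy.optimize import least_squares
px=lambda u,v,ox,oy:((u+.5)/4-.5+ox,(v+.5)/4-.5+oy)
def fit(L,W,z,obs,g):
    # obs: (cam, corner sign, pix)
    def f(p):
        c,s=np.cos(p[2]),np.sin(p[2]); o=[]
        for n,(a,b),uv in obs:
            q=[p[0]+c*a*L/2-s*b*W/2,p[1]+s*a*L/2+c*b*W/2,z]; o+=list(proj(n,q)[0]-uv)
        return np.array(o)
    s=least_squares(f,g); print(s.x.round(4),np.degrees(s.x[2]).round(2),s.fun.reshape(-1,2).round(2).tolist()); return s.x
t=lambda u,v:px(u,v,215,210); sd=lambda u,v:px(u,v-260,255,195)
for z in(.0,.010):
  fit(.235,.076,z,[("top",(1,-1),t(52,43)),("top",(-1,-1),t(399,80)),("top",(-1,1),t(385,187)),("top",(1,1),t(38,152))],[.4,0,1.5])
fit(.235,.076,.01,[("top",(1,-1),t(52,43)),("top",(-1,-1),t(399,80)),("top",(-1,1),t(385,187)),("top",(1,1),t(38,152)),("side",(-1,1),sd(132,515)),("side",(-1,-1),sd(228,492))],[.4,0,1.5])
fit(.1,.044,.014,[("top",(1,1),t(565,162)),("top",(1,-1),t(705,90)),("top",(-1,-1),t(725,148)),("top",(-1,1),t(597,216))],[.4,-.2,1.9])
for n in("top","side"):
  print(n,[back(n,p,.014) for p in [(377,249),(320,294)]])
# colour segmentation of stone
im=cv2.imread("pics/top0.png"); g=cv2.cvtColor(im,cv2.COLOR_BGR2GRAY)[230:270,350:402]
print(g[::2,::2])
```

```text
[0.4879 0.0226 1.4711] 84.29 [[-0.19, -0.36], [0.2, -0.54], [0.65, 0.65], [-0.66, 0.21]]
[0.4861 0.0217 1.4709] 84.28 [[-0.49, -0.51], [0.53, -0.61], [0.96, 0.78], [-0.99, 0.26]]
[0.4857 0.0218 1.4684] 84.13 [[-0.48, -0.46], [0.53, -0.34], [0.88, 1.04], [-1.05, 0.31], [-0.22, -0.28], [0.89, 0.02]]
[ 0.4616 -0.2618  0.431 ] 24.69 [[5.02, -15.81], [-15.0, -4.52], [-3.53, 15.01], [13.34, 4.9]]
top [array([ 0.45865775, -0.26298113,  0.014     ]), array([ 0.33980853, -0.11337469,  0.014     ])]
side [array([ 0.6875444 , -0.16700334,  0.014     ]), array([ 0.45635204, -0.26695101,  0.014     ])]
[[199 200 201 201 199 198 199 197 197 197 198 197 195 197 195 194 194 195
  194 193 193 185 185 193 191 192]
 [200 200 199 199 198 198 198 198 197 198 198 197 195 196 196 195 195 195
  190 176 175 174 178 192 192 191]
 [201 200 200 199 198 199 198 198 198 197 198 196 196 195 195 194 191 179
  155 139 165 173 174 184 192 193]
 [200 200 200 200 199 199 199 197 197 197 196 197 196 195 193 179 154 133
  128 127 135 170 173 177 191 193]
 [200 199 200 201 199 199 198 198 197 197 197 196 193 178 155 132 1
[... 977 characters left out ...]
90  99 132
  154 192 200 198 199 199 199 199]
 [198 197 199 194 129 107 123 126 127 122 120 118 103  91  99 133 155 192
  199 200 200 200 199 200 200 200]
 [199 199 199 199 184 100 121 127 126 119 107  92  99 115 153 191 198 199
  197 199 199 199 200 199 198 198]
 [200 198 199 199 195 125 102 126 113  92 101 140 162 177 198 199 199 199
  199 199 198 198 198 198 198 198]
 [199 199 199 198 199 166  94  92  94 112 153 192 197 199 199 200 199 199
  199 198 198 199 198 199 199 199]
 [200 199 199 198 199 195 150 116 145 176 197 198 199 198 199 199 199 198
  201 199 199 199 199 199 199 199]
 [198 197 198 198 198 199 193 190 198 198 199 199 200 199 199 198 198 199
  198 199 199 199 199 199 199 199]]
```

```bash
cat >> h.py <<'E'
H=np.array([.4857,.0218]); HA=np.radians(84.15)
def hw(x,y,z): return np.array([H[0]+np.cos(HA)*x-np.sin(HA)*y,H[1]+np.sin(HA)*x+np.cos(HA)*y,z])
def bar(a): return hw(.1-.06*np.cos(a+.09),0,.037+.06*np.sin(a+.09))
def down(yang): # tool z down, tool y at world angle yang(deg)
    t=np.radians(yang); y=np.array([np.cos(t),np.sin(t),0]); z=np.array([0,0,-1.]); return R.from_matrix(np.c_[np.cross(y,z),y,z])
def rel(p,Rt=None):
    s=r.get_state(); R0=R.from_quat(s['tcp_rot']); d=R0.inv().apply(np.array(p)-s['position'])
    w=(R0.inv()*(Rt or R0)).as_rotvec(degrees=True); return d.round(4).tolist(),w.round(2).tolist()
E
python3 - <<'E'
from h import *
from scipy.optimize import least_squares
px=lambda u,v:((u+.5)/4-.5+215,(v+.5)/4-.5+210)
ob=[((1,1),px(597,216)),((1,-1),px(563,161)),((-1,-1),px(706,90)),((-1,1),px(726,150))]
def f(p):
    c,s=np.cos(p[2]),np.sin(p[2]); return np.ravel([proj("top",[p[0]+c*a*.05-s*b*.022,p[1]+s*a*.05+c*b*.022,.014])[0]-uv for (a,b),uv in ob])
s=least_squares(f,[.46,-.26,2.04]); print(s.x,np.degrees(s.x[2]),s.fun.round(2))
print("bar",bar(0))
print(rel(bar(0)+[0,0,.08],down(-5.85)))
print(proj("top",[bar(0),hw(.1,0,.037),hw(.02,0,.012)]))
E
```

```text
[ 0.46094493 -0.26212809  2.03587489] 116.64703876687386 [-0.24  0.3   0.6  -0.82 -1.58  0.42  1.21  0.1 ]
bar [0.48980173 0.06183326 0.04239271]
([-0.4611, -0.3733, 0.0763], [-0.05, 0.05, 82.11])
[[252.63540418 234.64874833]
 [230.01783945 232.60222777]
 [261.63439828 237.61524814]]
```

{"name": "play_rows", "arguments": {"commands": [[[-0.461,-0.373,0.05],[0,0,82.1]],[[-0.461,-0.373,0.05],[0,0,82.1]],[[-0.461,-0.373,0.05],[0,0,82.1]],[[-0.461,-0.373,0.05],[0,0,82.1]],[[-0.461,-0.373,0.05],[0,0,82.1]],[[-0.461,-0.373,0.05],[0,0,82.1]],[[-0.461,-0.373,0.05],[0,0,82.1]],[[-0.461,-0.373,0.05],[0,0,82.1]],[[-0.461,-0.373,0.05],[0,0,82.1]],[[-0.461,-0.373,0.05],[0,0,82.1]],[[-0.461,-0.373,0.05],[0,0,82.1]],[[-0.461,-0.373,0.05],[0,0,82.1]],[[-0.461,-0.373,0.05],[0,0,82.1]],[[-0.461,-0.373,0.05],[0,0,82.1]],[[-0.461,-0.373,0.076],[0,0,82.1]],[[-0.461,-0.373,0.076],[0,0,82.1]]], "jaw": 0.05, "squeeze": 25}}

```text
clock: 1.7
position: [0.488, 0.0633, 0.1205]
tcp_rot: [0.742, 0.671, -0.002, -0.001]
contact_force: [0.5, -0.0, -0.7]
grip_width: 0.05
gripper_force: 0.0
```

Run:
```python
from h import *
s=r.get_state(); print(s['clock'],s['position'],s['contact_force'],s['grip_width'])
print(rel(bar(0)-[0,0,.012],down(-5.85)))
im=optics.read_camera("side"); b=crop("side",240,150,130,100,5,"",im); cv2.imwrite("pics/c2.png",b)
```

```text
1.7 [0.48800471 0.06326319 0.12049514] [ 0.47145226 -0.03045424 -0.69450845] 0.050039642807212056
([-0.0012, 0.0023, 0.0901], [-0.22, 0.04, 0.09])
```

View pics/c2.png

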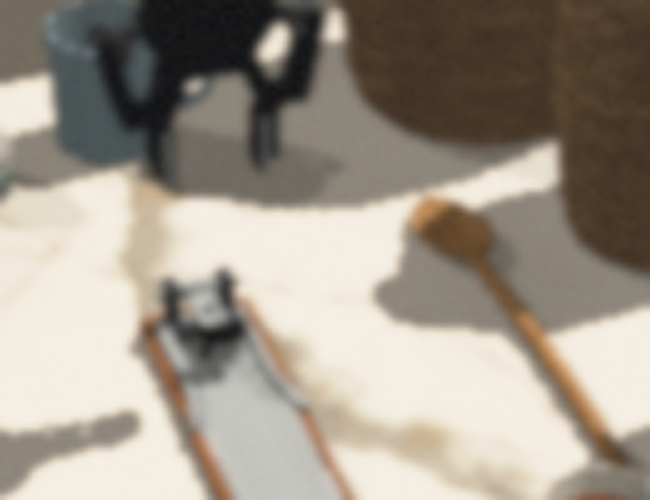

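The open fingers (tips at crop (160,170) and (265,165)) hang above the clip and straddle the bar's line. The way down is clear.

{"name": "play_rows", "arguments": {"commands": [[[-0.001,0.002,0.035],[0,0,0]],[[-0.001,0.002,0.06],[0,0,0]],[[-0.001,0.002,0.075],[0,0,0]],[[-0.001,0.002,0.085],[0,0,0]],[[-0.001,0.002,0.09],[0,0,0]],[[-0.001,0.002,0.09],[0,0,0]]]}}

```text
clock: 2.35
position: [0.4919, 0.0614, 0.0333]
tcp_rot: [0.742, 0.67, 0.0, 0.0]
contact_force: [0.4, 0.2, -0.1]
grip_width: 0.0495
gripper_force: 0.0
```

{"name": "play_rows", "arguments": {"commands": [[[0,0,0],[0,0,0]],[[0,0,0],[0,0,0]],[[0,0,0],[0,0,0]],[[0,0,0],[0,0,0]],[[0,0,0],[0,0,0]]], "jaw": 0.02, "squeeze": 25}}

```text
clock: 2.85
position: [0.4918, 0.0612, 0.033]
tcp_rot: [0.742, 0.67, 0.0, 0.0]
contact_force: [-0.5, 0.4, 0.6]
grip_width: 0.0201
gripper_force: 0.0
```

Run:
```python
from h import *
a=crop("side",255,170,100,60,8,"")
b=crop("top",215,200,100,60,8,"")
cv2.imwrite("pics/c3.png",cv2.resize(np.vstack([a,b]),(500,600)))
print(bar(0),rel(bar(0)))
print(proj("side",bar(0)),proj("side",r.get_state()['position']))
```

```text
[0.48980173 0.06183326 0.04239271] ([0.0004, -0.002, -0.0094], [0.0, 0.0, 0.0])
[[284.35248959 216.0954782 ]] [[285.12046799 218.53766421]]
```

View pics/c3.png

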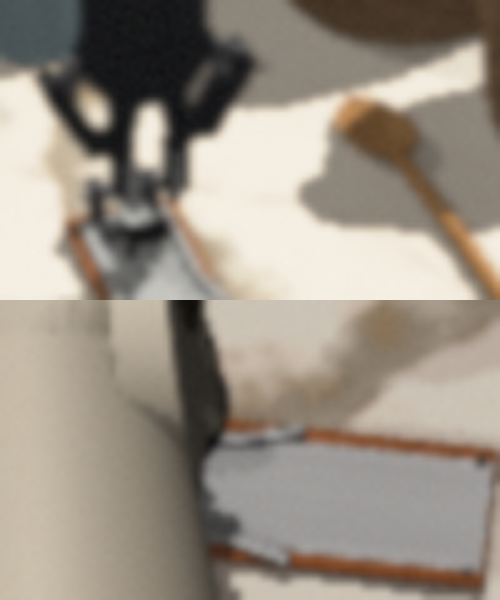

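Run:
```python
from h import *
P=np.array([.488,.0633,.1205]); Q=r.get_state()['position']
yv=down(-5.85).apply([0,1,0])
for p,w in((P,.05),(Q,.02)):
  for up in(0,.01,.02): print(up,proj("side",[p+[0,0,up]+s*yv*(w/2+.005) for s in(-1,1)]).round(1).tolist())
print(r.get_state()['joint_pos'])
```

```text
0 [[273.0, 196.5], [292.3, 192.9]]
0.01 [[272.9, 193.7], [292.2, 190.1]]
0.02 [[272.7, 190.8], [292.2, 187.3]]
0 [[280.4, 219.5], [289.8, 217.6]]
0.01 [[280.3, 216.8], [289.7, 215.0]]
0.02 [[280.2, 214.2], [289.6, 212.3]]
[ 1.23846095e-01 -4.17352549e-02 -2.75558885e-01  1.33690214e+00
 -1.55896186e-05  1.79660198e+00]
```

{"name": "play_rows", "arguments": {"commands": [[[0,0,0],[0,0,0]],[[0,0,0],[0,0,0]],[[0,0,0],[0,0,0]],[[0,0,0],[0,0,0]]], "jaw": 0.0, "squeeze": 20}}

```text
clock: 3.35
position: [0.4917, 0.0612, 0.0328]
tcp_rot: [0.742, 0.67, -0.0, -0.0]
contact_force: [0.1, 0.3, -0.2]
grip_width: -0.0002
gripper_force: 0.0
```

{"name": "play_rows", "arguments": {"commands": [[[0,0,-0.04],[0,0,0]],[[-0.02,0,-0.06],[0,0,0]],[[-0.05,0,-0.06],[0,0,0]],[[-0.08,0,-0.04],[0,0,0]],[[-0.09,0,-0.02],[0,0,0]],[[-0.09,0,-0.005],[0,0,0]],[[-0.09,0,0],[0,0,0]],[[-0.09,0,0],[0,0,0]],[[-0.09,0,0],[0,0,0]]]}}

```text
clock: 4.25
position: [0.483, -0.0276, 0.0335]
tcp_rot: [0.742, 0.671, 0.0, 0.0]
contact_force: [-0.5, 0.1, 0.3]
grip_width: 0.0
gripper_force: 0.0
```

Run:
```python
from h import *
s=r.get_state(); print(s['clock'],s['position'],s['contact_force'])
print(proj("side",s['position']),proj("top",s['position']))
a=crop("side",255,180,100,75,8,"")
cv2.imwrite("pics/c4.png",a)
```

```text
4.25 [ 0.48300451 -0.02761739  0.03354951] [-0.49845805  0.13367916  0.2650613 ]
[[293.70798834 235.07860273]] [[287.3828073  238.04947412]]
```

View pics/c4.png

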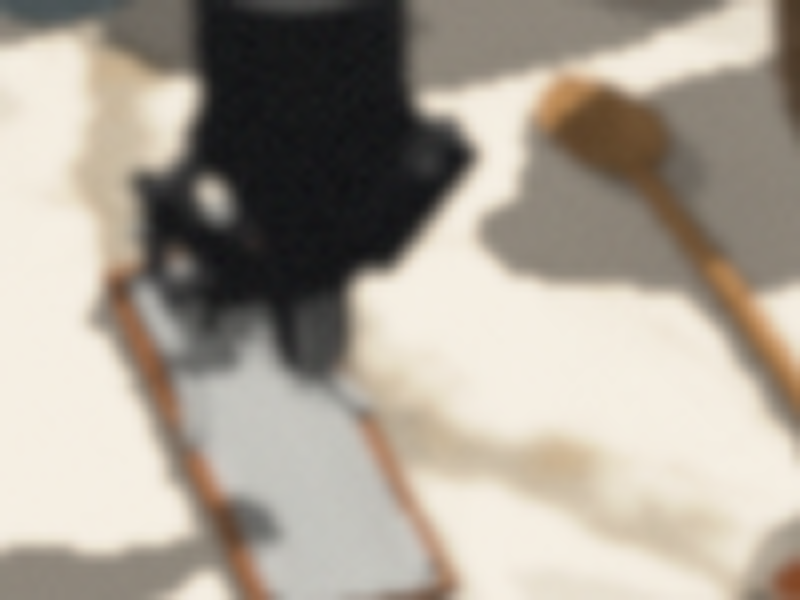

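The shut fingertips are at crop (315,375), px (294,227). The reported TCP projects to (294,235), so the tips look well above the reported height. I'll probe the bed to check.

{"name": "play_rows", "arguments": {"commands": [[[0,0,0.01],[0,0,0]],[[0,0,0.019],[0,0,0]],[[0,0,0.019],[0,0,0]],[[0,0,0.019],[0,0,0]]]}}

```text
clock: 4.7
position: [0.4822, -0.0282, 0.0135]
tcp_rot: [0.742, 0.67, -0.0, -0.0]
contact_force: [0.6, 0.5, -0.0]
grip_width: -0.0
gripper_force: 0.0
```

{"name": "play_rows", "arguments": {"commands": [[[0,0,0.001],[0,0,0]],[[0,0,0.002],[0,0,0]],[[0,0,0.003],[0,0,0]],[[0,0,0.003],[0,0,0]]]}}

```text
clock: 5.1
position: [0.4826, -0.0283, 0.0109]
tcp_rot: [0.742, 0.67, -0.0, 0.0]
contact_force: [0.7, 0.2, 0.1]
grip_width: 0.0
gripper_force: 0.0
```

{"name": "play_rows", "arguments": {"commands": [[[0,0,0.002],[0,0,0]],[[0,0,0.004],[0,0,0]],[[0,0,0.006],[0,0,0]],[[0,0,0.006],[0,0,0]]]}}

```text
clock: 5.5
position: [0.4823, -0.0283, 0.0045]
tcp_rot: [0.742, 0.67, -0.0, -0.0]
contact_force: [0.1, -0.1, -0.2]
grip_width: 0.0002
gripper_force: 0.0
```

{"name": "play_rows", "arguments": {"commands": [[[0,0,0.001],[0,0,0]],[[0,0,0.002],[0,0,0]],[[0,0,0.003],[0,0,0]],[[0,0,0.003],[0,0,0]]]}}

```text
clock: 5.9
position: [0.4825, -0.0283, 0.0017]
tcp_rot: [0.742, 0.67, -0.0, -0.0]
contact_force: [0.0, -0.2, 0.1]
grip_width: -0.0001
gripper_force: 0.0
```

{"name": "play_rows", "arguments": {"commands": [[[0,0,0.001],[0,0,0]],[[0,0,0.002],[0,0,0]],[[0,0,0.003],[0,0,0]],[[0,0,0.003],[0,0,0]]]}}

```text
clock: 6.3
position: [0.4825, -0.0283, -0.0013]
tcp_rot: [0.742, 0.67, -0.0, -0.0]
contact_force: [-0.7, 0.8, 0.3]
grip_width: -0.0002
gripper_force: 0.0
```

Run:
```python
from h import *
s=r.get_state(); print(s)
im=optics.read_camera("side"); K=im[180:260,255:355]; cv2.imwrite("pics/c5.png",crop("side",255,180,100,75,8,"",im))
print(proj("side",s['position']))
```

```text
{'clock': 6.3, 'joint_pos': array([-5.85783665e-02, -5.43856822e-02, -3.54843983e-01,  1.27059329e+00,
       -1.50837984e-05,  1.61415454e+00]), 'joint_vel': array([-0.00025007, -0.0010176 ,  0.00249534,  0.00308308, -0.0003047 ,
       -0.00048446]), 'joint_efforts': array([ 2.54361621e-04, -4.23957396e+01,  4.58442986e+01, -5.27730631e-02,
        1.45457057e-05,  1.68416364e-05]), 'position': array([ 0.48245909, -0.02829883, -0.00128138]), 'tcp_rot': array([ 7.42212947e-01,  6.70164103e-01, -9.49345921e-05, -8.56426601e-05]), 'contact_force': array([-0.69376872,  0.79978896,  0.29225256]), 'torque': array([-0.06222496,  0.01157318,  0.00394216]), 'gripper_force': 0.0, 'grip_width': -0.0001714525985128024}
[[293.90553317 244.45128678]]
```

{"name": "play_rows", "arguments": {"commands": [[[0,0,0.001],[0,0,0]],[[0,0,0.002],[0,0,0]],[[0,0,0.003],[0,0,0]],[[0,0,0.003],[0,0,0]]]}}

```text
clock: 6.75
position: [0.4825, -0.0283, -0.0043]
tcp_rot: [0.742, 0.67, -0.0, -0.0]
contact_force: [1.2, -0.3, 0.2]
grip_width: -0.0003
gripper_force: 0.0
```

{"name": "play_rows", "arguments": {"commands": [[[0,0,0.001],[0,0,0]],[[0,0,0.002],[0,0,0]],[[0,0,0.002],[0,0,0]]]}}

```text
clock: 7.05
position: [0.4825, -0.0283, -0.0063]
tcp_rot: [0.742, 0.67, -0.0, -0.0]
contact_force: [-0.6, 0.2, -0.4]
grip_width: 0.0003
gripper_force: 0.0
```

{"name": "play_rows", "arguments": {"commands": [[[0,0,0.001],[0,0,0]],[[0,0,0.002],[0,0,0]],[[0,0,0.002],[0,0,0]]]}}

```text
clock: 7.35
position: [0.4825, -0.0283, -0.0083]
tcp_rot: [0.742, 0.67, -0.0, -0.0]
contact_force: [-0.1, 0.4, -0.4]
grip_width: -0.0001
gripper_force: 0.0
```

Run:
```python
from h import *
s=r.get_state(); print(s['position'],proj("side",s['position']))
a=crop("side",255,180,100,75,8,""); cv2.imwrite("pics/c5.png",a)
```

```text
[ 0.48248479 -0.02827009 -0.00829898] [[293.96487894 246.26597775]]
```

View pics/c5.png

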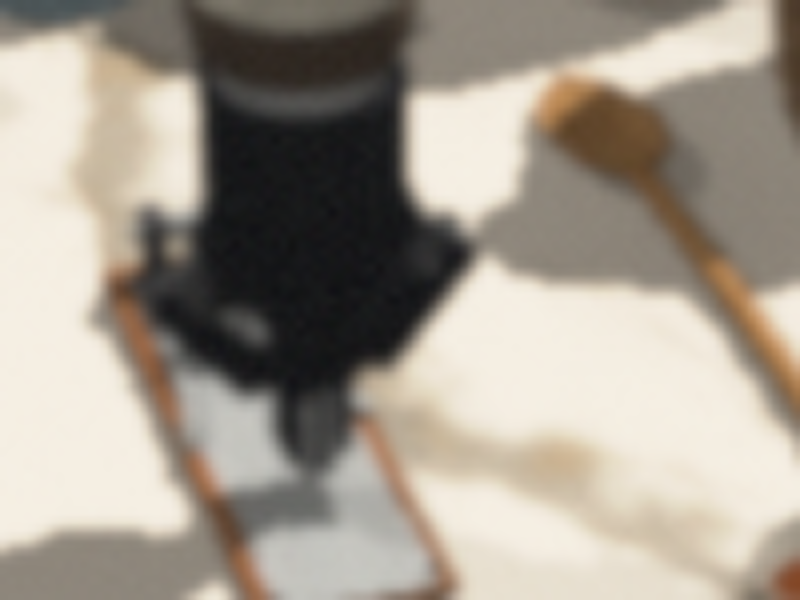

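The tip is now at crop (313,475), with its shadow just below it, so contact is near.

{"name": "play_rows", "arguments": {"commands": [[[0,0,0.001],[0,0,0]],[[0,0,0.002],[0,0,0]],[[0,0,0.002],[0,0,0]]]}}

```text
clock: 7.7
position: [0.4825, -0.0283, -0.0103]
tcp_rot: [0.742, 0.67, -0.0, -0.0]
contact_force: [-0.1, 0.3, 0.8]
grip_width: -0.0
gripper_force: 0.0
```

{"name": "play_rows", "arguments": {"commands": [[[0,0,0.001],[0,0,0]],[[0,0,0.002],[0,0,0]],[[0,0,0.002],[0,0,0]]]}}

```text
clock: 8.0
position: [0.4825, -0.0283, -0.0123]
tcp_rot: [0.742, 0.67, -0.0, -0.0]
contact_force: [-0.2, -0.0, -1.0]
grip_width: -0.0001
gripper_force: 0.0
```

{"name": "play_rows", "arguments": {"commands": [[[0,0,0.001],[0,0,0]],[[0,0,0.001],[0,0,0]]]}}

```text
clock: 8.2
position: [0.4825, -0.0283, -0.0133]
tcp_rot: [0.742, 0.67, -0.0, -0.0]
contact_force: [-0.1, -0.5, 1.4]
grip_width: -0.0
gripper_force: 0.0
```

{"name": "play_rows", "arguments": {"commands": [[[0,0,0.001],[0,0,0]],[[0,0,0.001],[0,0,0]]]}}

```text
clock: 8.4
position: [0.4825, -0.0283, -0.0142]
tcp_rot: [0.742, 0.67, -0.0, -0.0]
contact_force: [1.0, -0.1, 0.6]
grip_width: 0.0003
gripper_force: 0.0
```

{"name": "play_rows", "arguments": {"commands": [[[0,0,0.001],[0,0,0]],[[0,0,0.001],[0,0,0]]]}}

```text
clock: 8.6
position: [0.4825, -0.0283, -0.0152]
tcp_rot: [0.742, 0.67, -0.0, -0.0]
contact_force: [-0.2, -0.2, -0.7]
grip_width: -0.0002
gripper_force: 0.0
```

{"name": "play_rows", "arguments": {"commands": [[[0,0,0.001],[0,0,0]],[[0,0,0.001],[0,0,0]]]}}

```text
clock: 8.8
position: [0.4825, -0.0283, -0.0163]
tcp_rot: [0.742, 0.67, -0.0, -0.0]
contact_force: [-0.2, -0.2, -0.3]
grip_width: -0.0004
gripper_force: 0.0
```

{"name": "play_rows", "arguments": {"commands": [[[0,0,0.001],[0,0,0]],[[0,0,0.001],[0,0,0]]]}}

```text
clock: 9.0
position: [0.4825, -0.0283, -0.0173]
tcp_rot: [0.742, 0.67, -0.0, -0.0]
contact_force: [-0.3, 0.5, 1.1]
grip_width: 0.0001
gripper_force: 0.0
```

{"name": "play_rows", "arguments": {"commands": [[[0,0,0.001],[0,0,0]],[[0,0,0.001],[0,0,0]]]}}

```text
clock: 9.2
position: [0.4825, -0.0283, -0.0183]
tcp_rot: [0.742, 0.67, -0.0, -0.0]
contact_force: [-0.4, 0.1, 0.4]
grip_width: -0.0001
gripper_force: 0.0
```

{"name": "play_rows", "arguments": {"commands": [[[0,0,0.001],[0,0,0]],[[0,0,0.001],[0,0,0]]]}}

```text
clock: 9.4
position: [0.4825, -0.0283, -0.0193]
tcp_rot: [0.742, 0.67, -0.0, -0.0]
contact_force: [0.5, 0.2, -0.2]
grip_width: 0.0001
gripper_force: 0.0
```

{"name": "play_rows", "arguments": {"commands": [[[0,0,0.001],[0,0,0]],[[0,0,0.001],[0,0,0]]]}}

```text
clock: 9.6
position: [0.4825, -0.0283, -0.0203]
tcp_rot: [0.742, 0.67, -0.0, -0.0]
contact_force: [-0.0, 0.1, 0.2]
grip_width: 0.0001
gripper_force: 0.0
```

{"name": "play_rows", "arguments": {"commands": [[[0,0,0.001],[0,0,0]],[[0,0,0.001],[0,0,0]]]}}

```text
clock: 9.8
position: [0.4826, -0.0283, -0.0204]
tcp_rot: [0.742, 0.67, 0.0, 0.0]
contact_force: [-3.1, 0.6, 8.4]
grip_width: 0.0
gripper_force: 3.9
```

{"name": "play_rows", "arguments": {"commands": [[[0,0,0.001],[0,0,0]],[[0,0,0.001],[0,0,0]]]}}

```text
clock: 10.0
position: [0.4827, -0.0283, -0.0204]
tcp_rot: [0.742, 0.67, 0.0, 0.0]
contact_force: [-7.3, 0.3, 17.0]
grip_width: 0.0002
gripper_force: 8.5
```

Run:
```python
from h import *
s=r.get_state(); print(s['position'],s['contact_force'],proj("side",s['position']))
im=optics.read_camera("side"); g=cv2.cvtColor(im,cv2.COLOR_RGB2GRAY)
print(g[228:256,284:304:1][:, ::2])
```

```text
[ 0.48267448 -0.02829306 -0.02042437] [-7.27296125  0.27565621 16.96785467] [[294.12045377 249.3787235 ]]
[[ 23  22  24  26  20  24  25  27  53  65]
 [ 30  22  24  21  22  21  23  32  92 116]
 [ 51  26  30  25  22  25  26  42 118 154]
 [ 89  52  55  32  26  30  34  51 113 160]
 [133  99  96  40  31  41  51  69 113 155]
 [170 148 136  55  45  54  63  86 134 149]
 [190 183 157  64  55  65  69  97 150 144]
 [195 193 165  68  56  68  69  99 164 143]
 [196 195 167  70  58  66  69  97 172 148]
 [195 194 170  75  55  67  68  96 177 155]
 [196 194 175  85  53  68  68 100 179 163]
 [194 189 168  90  54  68  70 113 178 169]
 [175 169 146  88  61  70  74 128 173 170]
 [138 133 119  92  76  72  77 127 169 170]
 [106 109 105  99  93  80  80 114 163 171]
 [ 93 103 104 108 107  93  94 110 158 172]
 [ 88 102 106 119 134 118 128 133 159 172]
 [ 84 101 114 147 168 154 168 169 172 173]
 [ 79 104 129 173 187 185 189 189 184 175]
 [ 79 120 154 186 193 193 195 196 191 184]
 [ 85 140 180 190 194 195 196 196 194 190]
 [ 94 146 190 194 194 194 196 197 196 193]
 [104 146 193 195 194 195 195 197 196 196]
 [111 141 190 196 193 194 195 197 196 196]
 [117 127 179 194 195 194 196 196 196 195]
 [132 118 165 191 195 196 195 192 193 180]
 [149 113 139 177 193 191 189 175 173 152]
 [159 114 117 166 185 173 167 140 129 114]]
```

Contact with the bed comes at a reported z of -0.0204. The true tips are therefore about 32 mm above the reported TCP, while the lateral position agrees with the image. I'll add this offset to the helper.

```bash
cat >> h.py <<'E'
def tip(p,Rt=None): return rel(np.array(p)-[0,0,.0324],Rt)   # p: true shut-tip target
E
python3 - <<'E'
from h import *
print(tip(bar(0)-[0,0,.016],down(-5.85)))
s=r.get_state()
print(proj("side",[[.4827,-.0283,.012],[.4827,-.0393,.012]]))
E
```

```text
([0.0904, -0.0021, -0.0144], [0.05, -0.0, 0.01])
[[293.87495619 240.95357869]
 [295.32077648 243.04314017]]
```

{"name": "play_rows", "arguments": {"commands": [[[0,0,-0.045],[0,0,0]],[[0.0,-0.002,-0.09],[0,0,0]],[[0.045,-0.002,-0.1],[0,0,0]],[[0.09,-0.002,-0.1],[0,0,0]],[[0.09,-0.002,-0.1],[0,0,0]],[[0.09,-0.002,-0.07],[0,0,0]],[[0.09,-0.002,-0.04],[0,0,0]],[[0.09,-0.002,-0.025],[0,0,0]],[[0.09,-0.002,-0.016],[0,0,0]],[[0.09,-0.002,-0.016],[0,0,0]],[[0.09,-0.002,-0.016],[0,0,0]]], "jaw": 0.05}}

```text
clock: 11.15
position: [0.4904, 0.0613, -0.0051]
tcp_rot: [0.742, 0.67, 0.0, 0.0]
contact_force: [-0.0, 0.5, 0.7]
grip_width: 0.0501
gripper_force: 0.0
```

{"name": "play_rows", "arguments": {"commands": [[[0,0,0],[0,0,0]],[[0,0,0],[0,0,0]],[[0,0,0],[0,0,0]],[[0,0,0],[0,0,0]]], "jaw": 0.015, "squeeze": 25}}

```text
clock: 11.55
position: [0.4898, 0.0615, -0.0048]
tcp_rot: [0.742, 0.67, 0.0, 0.0]
contact_force: [-4.6, 0.5, 7.3]
grip_width: 0.0273
gripper_force: 26.0
```

The bar is gripped at 27 mm. Next I lift it along its arc.

{"name": "play_rows", "arguments": {"commands": [[[0.001,0,-0.006],[0,0,0]],[[0.0023,0,-0.0118],[0,0,0]],[[0.0043,0,-0.0175],[0,0,0]],[[0.0068,0,-0.0228],[0,0,0]],[[0.01,0,-0.028],[0,0,0]],[[0.0135,0,-0.0328],[0,0,0]],[[0.0176,0,-0.0372],[0,0,0]],[[0.022,0,-0.0412],[0,0,0]],[[0.0268,0,-0.0447],[0,0,0]],[[0.032,0,-0.0478],[0,0,0]],[[0.037,0,-0.05],[0,0,0]],[[0.0395,0,-0.051],[0,0,0]],[[0.0395,0,-0.051],[0,0,0]],[[0.0395,0,-0.051],[0,0,0]]]}}

```text
clock: 12.95
position: [0.494, 0.1015, 0.0456]
tcp_rot: [0.742, 0.67, 0.001, -0.0]
contact_force: [-4.3, -0.4, 5.4]
grip_width: 0.0274
gripper_force: 25.1
```

{"name": "play_rows", "arguments": {"commands": [[[0,0,0],[0,0,0]],[[0,0,0],[0,0,0]],[[0,0,0],[0,0,0]],[[0,0,-0.03],[0,0,0]],[[0,0,-0.06],[0,0,0]],[[-0.05,0,-0.06],[0,0,0]],[[-0.1,0,-0.06],[0,0,0]]], "jaw": 0.07, "squeeze": 40}}

```text
clock: 13.65
position: [0.4843, 0.0011, 0.1058]
tcp_rot: [0.741, 0.671, 0.001, 0.001]
contact_force: [0.8, -1.3, -0.1]
grip_width: 0.0699
gripper_force: 0.0
```

Run:
```python
from h import *
s=r.get_state(); print(s['clock'],s['position'],s['contact_force'])
a=np.radians(116.65); c=np.array([.461,-.262]); g=c-.02*np.array([np.cos(a),np.sin(a)]); print(g)
print(tip([*g,.06],down(26.65)),tip([*g,.002],down(26.65)))
```

```text
13.65 [0.48426292 0.00111582 0.10582486] [ 0.83883334 -1.26092348 -0.10684306]
[ 0.46997078 -0.27987526]
([-0.2811, 0.0132, 0.0782], [0.13, 0.02, -32.29]) ([-0.2811, 0.0131, 0.1362], [0.13, 0.02, -32.29])
```

{"name": "play_rows", "arguments": {"commands": [[[-0.281,0.013,0.04],[0,0,-32.3]],[[-0.281,0.013,0.04],[0,0,-32.3]],[[-0.281,0.013,0.04],[0,0,-32.3]],[[-0.281,0.013,0.04],[0,0,-32.3]],[[-0.281,0.013,0.04],[0,0,-32.3]],[[-0.281,0.013,0.04],[0,0,-32.3]],[[-0.281,0.013,0.078],[0,0,-32.3]],[[-0.281,0.013,0.1],[0,0,-32.3]],[[-0.281,0.013,0.1],[0,0,-32.3]],[[-0.281,0.013,0.1],[0,0,-32.3]]]}}

```text
clock: 14.65
position: [0.468, -0.2795, 0.0053]
tcp_rot: [0.526, 0.85, 0.0, -0.0]
contact_force: [-0.4, -0.8, 0.4]
grip_width: 0.0702
gripper_force: 0.0
```

Run:
```python
from h import *
s=r.get_state(); print(s['clock'],s['position'],s['contact_force'])
a=np.radians(116.65); c=np.array([.461,-.262]); g=c-.02*np.array([np.cos(a),np.sin(a)])
print(tip([*g,.002],down(26.65)))
A=crop("side",250,185,160,130,5,""); cv2.imwrite("pics/c6.png",A)
```

```text
14.65 [ 0.46803514 -0.27949022  0.00533611] [-0.35362957 -0.77395989  0.36660368]
([-0.0012, 0.0016, 0.0357], [0.0, -0.01, -0.18])
```

View pics/c6.png

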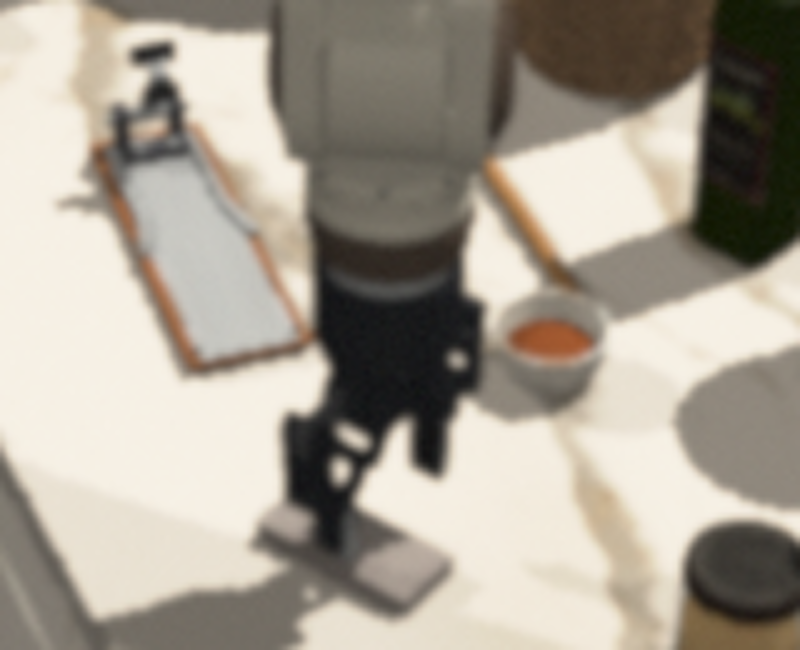

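The clip stays up (bar at crop (150,50)). The gripper straddles the grey stone (crop (265..450, 505..610)), so I lower it onto the stone.

{"name": "play_rows", "arguments": {"commands": [[[-0.001,0.0015,0.015],[0,0,0]],[[-0.001,0.0015,0.025],[0,0,0]],[[-0.001,0.0015,0.032],[0,0,0]],[[-0.001,0.0015,0.0355],[0,0,0]],[[-0.001,0.0015,0.0355],[0,0,0]]]}}

```text
clock: 15.2
position: [0.4694, -0.2796, -0.0313]
tcp_rot: [0.526, 0.85, -0.0, -0.0]
contact_force: [-0.2, 0.4, -0.2]
grip_width: 0.0702
gripper_force: 0.0
```

{"name": "play_rows", "arguments": {"commands": [[[0,0,0],[0,0,0]],[[0,0,0],[0,0,0]],[[0,0,0],[0,0,0]],[[0,0,0],[0,0,0]]], "jaw": 0.03, "squeeze": 40}}

```text
clock: 15.6
position: [0.4701, -0.2801, -0.0299]
tcp_rot: [0.527, 0.85, -0.0, 0.001]
contact_force: [-1.0, 0.5, 5.3]
grip_width: 0.0428
gripper_force: 41.4
```

Run:
```python
from h import *
p=hw(-.055,0,0); p[0]-=.0005
print(rel([p[0],p[1],.03],down(-5.85)), rel([p[0],p[1],-.0179],down(-5.85)))
```

```text
([0.217, 0.1186, -0.06], [0.05, 0.05, 32.31]) ([0.2171, 0.1186, -0.0121], [0.05, 0.05, 32.31])
```

{"name": "play_rows", "arguments": {"commands": [[[0,0,-0.03],[0,0,0]],[[0,0,-0.06],[0,0,0]],[[0.04,0.022,-0.07],[0,0,8]],[[0.08,0.044,-0.07],[0,0,16]],[[0.12,0.066,-0.07],[0,0,24]],[[0.16,0.088,-0.07],[0,0,32.3]],[[0.2,0.11,-0.07],[0,0,32.3]],[[0.217,0.119,-0.06],[0,0,32.3]],[[0.217,0.119,-0.045],[0,0,32.3]],[[0.217,0.119,-0.035],[0,0,32.3]],[[0.217,0.119,-0.03],[0,0,32.3]],[[0.217,0.119,-0.03],[0,0,32.3]],[[0.217,0.119,-0.03],[0,0,32.3]]]}}

```text
clock: 16.9
position: [0.4797, -0.0333, -0.0004]
tcp_rot: [0.743, 0.67, 0.0, 0.0]
contact_force: [-0.6, 0.2, -1.0]
grip_width: 0.043
gripper_force: 41.7
```

Run:
```python
from h import *
s=r.get_state(); print(s['clock'],s['position'],s['contact_force'],s['grip_width'])
p=hw(-.055,0,0); p[0]-=.0005
print(rel([p[0],p[1],-.0179],down(-5.85)))
A=crop("side",255,190,100,75,8,""); cv2.imwrite("pics/c7.png",A)
```

```text
16.9 [ 4.79673480e-01 -3.33451300e-02 -4.38817721e-04] [-0.56167897  0.16375465 -0.98513224] 0.04295113197583287
([0.0004, -0.0001, 0.0175], [0.0, 0.0, -0.07])
```

View pics/c7.png

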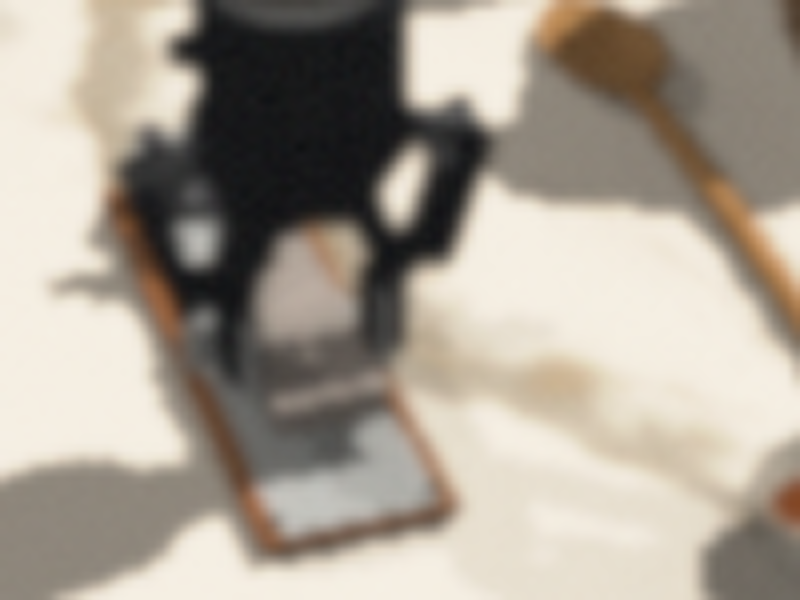

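The stone hangs level between the fingers, in line with the holder (rear end at crop (330,395)). I lower it onto the bed.

{"name": "play_rows", "arguments": {"commands": [[[0,0,0.006],[0,0,0]],[[0,0,0.011],[0,0,0]],[[0,0,0.014],[0,0,0]],[[0,0,0.016],[0,0,0]],[[0,0,0.016],[0,0,0]]]}}

```text
clock: 17.45
position: [0.4793, -0.0325, -0.017]
tcp_rot: [0.742, 0.67, -0.0, -0.0]
contact_force: [0.0, -0.5, -1.6]
grip_width: 0.0425
gripper_force: 41.7
```

{"name": "play_rows", "arguments": {"commands": [[[0,0,0.001],[0,0,0]],[[0,0,0.0015],[0,0,0]],[[0,0,0.0015],[0,0,0]]]}}

```text
clock: 17.75
position: [0.4797, -0.0325, -0.0179]
tcp_rot: [0.742, 0.67, 0.0, 0.0]
contact_force: [-0.6, -0.6, -0.1]
grip_width: 0.0423
gripper_force: 41.9
```

{"name": "play_rows", "arguments": {"commands": [[[0,0,0.0006],[0,0,0]],[[0,0,0.0006],[0,0,0]]]}}

```text
clock: 17.95
position: [0.4797, -0.0325, -0.0179]
tcp_rot: [0.742, 0.67, 0.0, 0.0]
contact_force: [-2.7, 0.5, 5.5]
grip_width: 0.043
gripper_force: 42.6
```

{"name": "play_rows", "arguments": {"commands": [[[0,0,0],[0,0,0]],[[0,0,0],[0,0,0]],[[0,0,0],[0,0,0]],[[0,0,-0.03],[0,0,0]],[[0,0,-0.05],[0,0,0]],[[-0.025,0,-0.05],[0,0,0]],[[-0.05,0,-0.05],[0,0,0]],[[-0.05,0,-0.05],[0,0,0]]], "jaw": 0.065}}

```text
clock: 18.75
position: [0.4744, -0.0841, 0.0314]
tcp_rot: [0.743, 0.669, -0.0, 0.0]
contact_force: [0.2, 0.3, 0.1]
grip_width: 0.065
gripper_force: 0.0
```

{"name": "play_rows", "arguments": {"commands": [[[0,0,0],[0,0,0]],[[0,0,0],[0,0,0]],[[0,0,0],[0,0,0]],[[0,0,0],[0,0,0]]], "jaw": 0.0, "squeeze": 40}}

```text
clock: 19.15
position: [0.4745, -0.0818, 0.0312]
tcp_rot: [0.742, 0.67, -0.0, -0.0]
contact_force: [-0.6, -1.3, -0.1]
grip_width: 0.0068
gripper_force: 0.0
```

Run:
```python
from h import *
s=r.get_state(); print(s['clock'],s['position'],s['contact_force'],s['grip_width'])
print(tip(hw(-.101,0,.0155)-[.0005,0,0],down(-5.85)))
for n in("side","top"): cv2.imwrite(f"pics/d_{n}.png",optics.read_camera(n)[:,:,::-1])
```

```text
19.15 [ 0.47451165 -0.08176078  0.0312179 ] [-0.5623413  -1.27718344 -0.13982513] 0.006751510363300855
([0.0031, 0.0001, 0.0481], [-0.01, -0.01, 0.06])
```

{"name": "play_rows", "arguments": {"commands": [[[0,0,0.02],[0,0,0]],[[0,0,0.035],[0,0,0]],[[0,0,0.044],[0,0,0]],[[0,0,0.048],[0,0,0]],[[0,0,0.048],[0,0,0]],[[0,0,0.048],[0,0,0]]]}}

```text
clock: 19.85
position: [0.4748, -0.0823, -0.0162]
tcp_rot: [0.742, 0.67, 0.0, 0.0]
contact_force: [0.4, 0.1, -0.5]
grip_width: 0.0001
gripper_force: 0.0
```

{"name": "play_rows", "arguments": {"commands": [[[0.002,0,0],[0,0,0]],[[0.004,0,0],[0,0,0]],[[0.006,0,0],[0,0,0]],[[0.008,0,0],[0,0,0]],[[0.01,0,0],[0,0,0]],[[0.012,0,0],[0,0,0]]]}}

```text
clock: 20.45
position: [0.4757, -0.0703, -0.0167]
tcp_rot: [0.742, 0.67, -0.0, 0.0]
contact_force: [-0.5, -1.5, 0.3]
grip_width: 0.0001
gripper_force: 0.7
```

{"name": "play_rows", "arguments": {"commands": [[[0.003,0,0],[0,0,0]],[[0.006,0,0],[0,0,0]],[[0.009,0,0],[0,0,0]],[[0.012,0,0],[0,0,0]],[[0.015,0,0],[0,0,0]],[[0.018,0,0],[0,0,0]]]}}

```text
clock: 21.05
position: [0.4776, -0.0522, -0.0167]
tcp_rot: [0.742, 0.67, -0.0, 0.0]
contact_force: [-1.0, -1.6, 0.1]
grip_width: -0.0003
gripper_force: 0.8
```

{"name": "play_rows", "arguments": {"commands": [[[0.003,0,0],[0,0,0]],[[0.006,0,0],[0,0,0]],[[0.009,0,0],[0,0,0]],[[0.012,0,0],[0,0,0]],[[0.015,0,0],[0,0,0]],[[0.018,0,0],[0,0,0]],[[0.021,0,0],[0,0,0]],[[0.023,0,0],[0,0,0]],[[0.025,0,0],[0,0,0]],[[0.027,0,0],[0,0,0]]]}}

```text
clock: 22.05
position: [0.4803, -0.0254, -0.0167]
tcp_rot: [0.742, 0.67, 0.0, -0.0]
contact_force: [-0.7, -1.4, 0.9]
grip_width: -0.0001
gripper_force: 0.8
```

{"name": "play_rows", "arguments": {"commands": [[[0.0007,0,0],[0,0,0]],[[0.0014,0,0],[0,0,0]],[[0.002,0,0],[0,0,0]]]}}

```text
clock: 22.35
position: [0.4805, -0.0236, -0.0167]
tcp_rot: [0.742, 0.67, -0.0, -0.0]
contact_force: [-1.1, -1.6, 1.5]
grip_width: 0.0003
gripper_force: 0.8
```

{"name": "play_rows", "arguments": {"commands": [[[0.0007,0,0],[0,0,0]],[[0.0014,0,0],[0,0,0]],[[0.002,0,0],[0,0,0]]]}}

```text
clock: 22.65
position: [0.4807, -0.0216, -0.0167]
tcp_rot: [0.742, 0.67, -0.0, -0.0]
contact_force: [0.2, -1.4, 0.6]
grip_width: 0.0
gripper_force: 0.8
```

{"name": "play_rows", "arguments": {"commands": [[[0.0005,0,0],[0,0,0]],[[0.001,0,0],[0,0,0]],[[0.0015,0,0],[0,0,0]]]}}

```text
clock: 22.95
position: [0.4808, -0.0201, -0.0167]
tcp_rot: [0.742, 0.67, -0.0, -0.0]
contact_force: [-0.1, -1.1, 0.7]
grip_width: 0.0003
gripper_force: 0.7
```

{"name": "play_rows", "arguments": {"commands": [[[0.0005,0,0],[0,0,0]],[[0.001,0,0],[0,0,0]],[[0.0015,0,0],[0,0,0]]]}}

```text
clock: 23.25
position: [0.481, -0.0186, -0.0167]
tcp_rot: [0.742, 0.67, -0.0, -0.0]
contact_force: [-0.8, -1.2, 1.3]
grip_width: -0.0
gripper_force: 0.7
```

{"name": "play_rows", "arguments": {"commands": [[[0.0005,0,0],[0,0,0]],[[0.001,0,0],[0,0,0]],[[0.001,0,0],[0,0,0]]]}}

```text
clock: 23.55
position: [0.4811, -0.0175, -0.0167]
tcp_rot: [0.742, 0.67, 0.0, -0.0]
contact_force: [0.1, -1.6, -0.4]
grip_width: 0.0001
gripper_force: 0.5
```

{"name": "play_rows", "arguments": {"commands": [[[0.0005,0,0],[0,0,0]],[[0.001,0,0],[0,0,0]],[[0.001,0,0],[0,0,0]]]}}

```text
clock: 23.85
position: [0.4812, -0.0166, -0.0167]
tcp_rot: [0.742, 0.67, 0.0, -0.0]
contact_force: [-0.4, -0.6, 0.9]
grip_width: 0.0002
gripper_force: 0.5
```

{"name": "play_rows", "arguments": {"commands": [[[0.0005,0,0],[0,0,0]],[[0.001,0,0],[0,0,0]],[[0.0015,0,0],[0,0,0]]]}}

```text
clock: 24.15
position: [0.4813, -0.0151, -0.0167]
tcp_rot: [0.742, 0.67, -0.0, -0.0]
contact_force: [-0.4, -0.9, 0.0]
grip_width: -0.0001
gripper_force: 0.7
```

{"name": "play_rows", "arguments": {"commands": [[[0.0005,0,0],[0,0,0]],[[0.001,0,0],[0,0,0]],[[0.001,0,0],[0,0,0]]]}}

```text
clock: 24.45
position: [0.4814, -0.014, -0.0167]
tcp_rot: [0.742, 0.67, 0.0, -0.0]
contact_force: [-0.9, -0.3, -0.1]
grip_width: -0.0
gripper_force: 0.4
```

{"name": "play_rows", "arguments": {"commands": [[[0.0005,0,0],[0,0,0]],[[0.001,0,0],[0,0,0]],[[0.001,0,0],[0,0,0]]]}}

```text
clock: 24.75
position: [0.4816, -0.0131, -0.0167]
tcp_rot: [0.742, 0.67, 0.0, -0.0]
contact_force: [0.7, -0.7, 1.4]
grip_width: 0.0001
gripper_force: 0.4
```

{"name": "play_rows", "arguments": {"commands": [[[0.0005,0,0],[0,0,0]],[[0.001,0,0],[0,0,0]],[[0.001,0,0],[0,0,0]]]}}

```text
clock: 25.05
position: [0.4817, -0.0121, -0.0167]
tcp_rot: [0.742, 0.67, 0.0, -0.0]
contact_force: [0.5, -0.6, 0.1]
grip_width: -0.0003
gripper_force: 0.4
```

{"name": "play_rows", "arguments": {"commands": [[[0.0005,0,0],[0,0,0]],[[0.001,0,0],[0,0,0]],[[0.001,0,0],[0,0,0]]]}}

```text
clock: 25.35
position: [0.4818, -0.0111, -0.0167]
tcp_rot: [0.742, 0.67, 0.0, -0.0]
contact_force: [0.1, -1.2, 0.4]
grip_width: -0.0002
gripper_force: 0.4
```

{"name": "play_rows", "arguments": {"commands": [[[0.0005,0,0],[0,0,0]],[[0.001,0,0],[0,0,0]],[[0.001,0,0],[0,0,0]]]}}

```text
clock: 25.65
position: [0.4818, -0.0101, -0.0167]
tcp_rot: [0.742, 0.67, 0.0, -0.0]
contact_force: [-0.3, 0.1, -0.7]
grip_width: 0.0001
gripper_force: 0.4
```

{"name": "play_rows", "arguments": {"commands": [[[0.0005,0,0],[0,0,0]],[[0.001,0,0],[0,0,0]],[[0.001,0,0],[0,0,0]]]}}

```text
clock: 25.95
position: [0.4819, -0.0096, -0.0167]
tcp_rot: [0.742, 0.67, -0.0, 0.0]
contact_force: [-0.8, -4.9, 0.7]
grip_width: -0.0005
gripper_force: 2.6
```

{"name": "play_rows", "arguments": {"commands": [[[0.0005,0,0],[0,0,0]],[[0.001,0,0],[0,0,0]],[[0.001,0,0],[0,0,0]]]}}

```text
clock: 26.25
position: [0.4818, -0.0096, -0.0167]
tcp_rot: [0.743, 0.67, -0.001, 0.001]
contact_force: [-1.6, -10.2, 0.9]
grip_width: -0.0005
gripper_force: 5.4
```

The stone met the stop with a firm 10 N, with its front end at about x = 79 mm of the holder, which is in the expected range. I'll back off and return to the raised bar.

{"name": "play_rows", "arguments": {"commands": [[[0,0,0],[0,0,0]],[[0,0,0],[0,0,0]],[[0,0,0],[0,0,0]],[[-0.008,0,0],[0,0,0]],[[-0.015,0,-0.03],[0,0,0]],[[-0.015,0,-0.08],[0,0,0]],[[-0.015,0,-0.13],[0,0,0]],[[-0.015,0,-0.145],[0,0,0]],[[0.03,0,-0.145],[0,0,0]],[[0.08,0,-0.145],[0,0,0]],[[0.108,0,-0.145],[0,0,0]],[[0.108,0,-0.145],[0,0,0]],[[0.108,0,-0.145],[0,0,0]]]}}

```text
clock: 27.55
position: [0.4928, 0.0997, 0.1278]
tcp_rot: [0.742, 0.671, -0.0, -0.0]
contact_force: [0.1, -0.2, -0.5]
grip_width: 0.0001
gripper_force: 0.0
```

Run:
```python
from h import *
s=r.get_state(); print(s['clock'],s['position'],s['contact_force'],s['grip_width'])
print(rel([.4937,.1020,.0456],down(-5.85)), bar(1.15))
t=crop("top",215,200,110,65,7,""); sd=crop("side",255,185,110,75,7,"")
a=np.vstack([t,sd]); cv2.imwrite("pics/c8.png",cv2.resize(a,None,fx=.61,fy=.61,interpolation=cv2.INTER_AREA)); print(a.shape)
```

```text
27.55 [0.49279378 0.09970987 0.12779026] [ 0.08267509 -0.15497687 -0.47166046] 0.00013641124063520246
([0.0024, 0.0007, 0.0822], [-0.05, -0.0, 0.11]) [0.49390616 0.10189293 0.09374704]
(980, 770, 3)
```

View pics/c8.png

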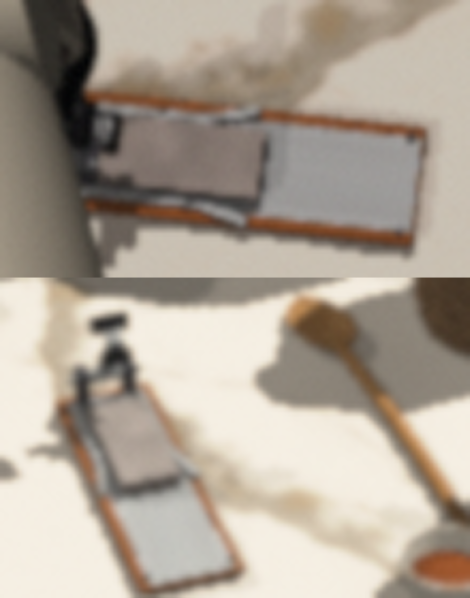

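The stone sits between the rails against the stop (rear end at crop (265,175) in the top view), flat and in line. The clip is still up (bar at crop (108,322) in the side view). Next I pinch the bar.

{"name": "play_rows", "arguments": {"commands": [[[0.002,0.001,0],[0,0,0]],[[0.002,0.001,0],[0,0,0]],[[0.002,0.001,0],[0,0,0]],[[0.002,0.001,0.03],[0,0,0]],[[0.002,0.001,0.055],[0,0,0]],[[0.002,0.001,0.07],[0,0,0]],[[0.002,0.001,0.08],[0,0,0]],[[0.002,0.001,0.082],[0,0,0]],[[0.002,0.001,0.082],[0,0,0]],[[0.002,0.001,0.082],[0,0,0]]], "jaw": 0.05, "squeeze": 25}}

```text
clock: 28.65
position: [0.4949, 0.1013, 0.0473]
tcp_rot: [0.742, 0.67, 0.001, 0.0]
contact_force: [0.0, -0.3, 0.1]
grip_width: 0.0503
gripper_force: 0.0
```

{"name": "play_rows", "arguments": {"commands": [[[0,0,0],[0,0,0]],[[0,0,0],[0,0,0]],[[0,0,0],[0,0,0]],[[0,0,0],[0,0,0]],[[0,0,0],[0,0,0]]], "jaw": 0.015, "squeeze": 25}}

```text
clock: 29.15
position: [0.4939, 0.1013, 0.0472]
tcp_rot: [0.742, 0.67, 0.0, -0.0]
contact_force: [-5.1, 0.4, 5.8]
grip_width: 0.0272
gripper_force: 25.8
```

{"name": "play_rows", "arguments": {"commands": [[[-0.004,-0.0005,0.0014],[0,0,0]],[[-0.0083,-0.0005,0.0036],[0,0,0]],[[-0.0135,-0.0005,0.0067],[0,0,0]],[[-0.0183,-0.0005,0.0101],[0,0,0]],[[-0.0227,-0.0005,0.0141],[0,0,0]],[[-0.0268,-0.0005,0.0186],[0,0,0]],[[-0.0286,-0.0005,0.021],[0,0,0]],[[-0.0304,-0.0005,0.0234],[0,0,0]],[[-0.032,-0.0005,0.0259],[0,0,0]],[[-0.0335,-0.0005,0.0285],[0,0,0]],[[-0.0335,-0.0005,0.0285],[0,0,0]],[[-0.0335,-0.0005,0.0285],[0,0,0]]]}}

```text
clock: 30.35
position: [0.4903, 0.0673, 0.0179]
tcp_rot: [0.742, 0.67, -0.0, 0.0]
contact_force: [-1.9, -4.2, 3.2]
grip_width: 0.0275
gripper_force: 27.8
```

Run:
```python
from h import *
s=r.get_state(); print(s['clock'],s['position'],s['contact_force'],s['torque'],s['grip_width'])
```

```text
30.35 [0.49029785 0.06731657 0.01788592] [-1.89477816 -4.20773272  3.24834281] [-0.77886764  0.49756507 -0.04307972] 0.02749759909263689
```

{"name": "play_rows", "arguments": {"commands": [[[-0.001,0,0.002],[0,0,0]],[[-0.0018,0,0.0038],[0,0,0]],[[-0.0018,0,0.0038],[0,0,0]]]}}

```text
clock: 30.65
position: [0.4901, 0.0655, 0.0138]
tcp_rot: [0.742, 0.67, -0.0, 0.0]
contact_force: [-1.7, -4.0, 1.5]
grip_width: 0.0274
gripper_force: 27.8
```

{"name": "play_rows", "arguments": {"commands": [[[-0.0002,0,0.0004],[0,0,0]],[[-0.0004,0,0.0008],[0,0,0]],[[-0.0004,0,0.0008],[0,0,0]]]}}

```text
clock: 30.95
position: [0.49, 0.0652, 0.0131]
tcp_rot: [0.742, 0.67, -0.0, 0.0]
contact_force: [-1.8, -5.4, 2.9]
grip_width: 0.0274
gripper_force: 27.9
```

{"name": "play_rows", "arguments": {"commands": [[[-0.0002,0,0.0004],[0,0,0]],[[-0.0004,0,0.0008],[0,0,0]],[[-0.0004,0,0.0008],[0,0,0]]]}}

```text
clock: 31.25
position: [0.49, 0.0649, 0.0123]
tcp_rot: [0.742, 0.67, -0.0, 0.0]
contact_force: [-1.9, -4.5, 1.7]
grip_width: 0.0275
gripper_force: 27.8
```

{"name": "play_rows", "arguments": {"commands": [[[-0.0004,0,0.0004],[0,0,0]],[[-0.0007,0,0.0008],[0,0,0]],[[-0.0007,0,0.0008],[0,0,0]]]}}

```text
clock: 31.55
position: [0.49, 0.0645, 0.0114]
tcp_rot: [0.742, 0.67, -0.0, -0.0]
contact_force: [-1.2, -3.6, 1.3]
grip_width: 0.0273
gripper_force: 27.7
```

{"name": "play_rows", "arguments": {"commands": [[[-0.0002,0,0.0004],[0,0,0]],[[-0.0003,0,0.0008],[0,0,0]],[[-0.0003,0,0.0008],[0,0,0]]]}}

```text
clock: 31.85
position: [0.4899, 0.0642, 0.0107]
tcp_rot: [0.742, 0.67, -0.0, 0.0]
contact_force: [-1.4, -3.8, 0.8]
grip_width: 0.0277
gripper_force: 27.7
```

{"name": "play_rows", "arguments": {"commands": [[[-0.0002,0,0.0004],[0,0,0]],[[-0.0004,0,0.0008],[0,0,0]],[[-0.0004,0,0.0008],[0,0,0]]]}}

```text
clock: 32.15
position: [0.4899, 0.0639, 0.0099]
tcp_rot: [0.742, 0.67, -0.0, -0.0]
contact_force: [-1.5, -2.7, -0.0]
grip_width: 0.0273
gripper_force: 27.7
```

{"name": "play_rows", "arguments": {"commands": [[[-0.0002,0,0.0004],[0,0,0]],[[-0.0004,0,0.0008],[0,0,0]],[[-0.0004,0,0.0008],[0,0,0]]]}}

```text
clock: 32.45
position: [0.4899, 0.0636, 0.0091]
tcp_rot: [0.742, 0.67, 0.0, -0.0]
contact_force: [-0.8, -2.1, 0.3]
grip_width: 0.0272
gripper_force: 27.6
```

{"name": "play_rows", "arguments": {"commands": [[[-0.0002,0,0.0004],[0,0,0]],[[-0.0004,0,0.0008],[0,0,0]],[[-0.0004,0,0.0008],[0,0,0]]]}}

```text
clock: 32.75
position: [0.4898, 0.0633, 0.0083]
tcp_rot: [0.742, 0.67, 0.0, -0.0]
contact_force: [-0.6, -0.3, -1.8]
grip_width: 0.0273
gripper_force: 27.5
```

{"name": "play_rows", "arguments": {"commands": [[[-0.0001,0,0.0004],[0,0,0]],[[-0.0003,0,0.0008],[0,0,0]],[[-0.0003,0,0.0008],[0,0,0]]]}}

```text
clock: 33.05
position: [0.4898, 0.0629, 0.0075]
tcp_rot: [0.742, 0.67, 0.0, -0.0]
contact_force: [0.0, 0.4, -1.0]
grip_width: 0.0274
gripper_force: 27.5
```

{"name": "play_rows", "arguments": {"commands": [[[-0.0001,0,0.0004],[0,0,0]],[[-0.0002,0,0.0008],[0,0,0]],[[-0.0002,0,0.0008],[0,0,0]]]}}

```text
clock: 33.35
position: [0.4897, 0.0627, 0.0067]
tcp_rot: [0.742, 0.67, -0.0, -0.0]
contact_force: [-1.1, 0.4, -1.6]
grip_width: 0.027
gripper_force: 27.5
```

{"name": "play_rows", "arguments": {"commands": [[[-0.0001,0,0.0004],[0,0,0]],[[-0.0002,0,0.0008],[0,0,0]],[[-0.0002,0,0.0008],[0,0,0]]]}}

```text
clock: 33.65
position: [0.4897, 0.0623, 0.0059]
tcp_rot: [0.742, 0.67, -0.0, 0.0]
contact_force: [-1.0, -0.1, -1.5]
grip_width: 0.0276
gripper_force: 27.5
```

{"name": "play_rows", "arguments": {"commands": [[[-0.0001,0,0.0004],[0,0,0]],[[-0.0002,0,0.0008],[0,0,0]],[[-0.0002,0,0.0008],[0,0,0]]]}}

```text
clock: 33.95
position: [0.4897, 0.0621, 0.0051]
tcp_rot: [0.742, 0.67, -0.0, 0.0]
contact_force: [-0.9, -1.1, -1.7]
grip_width: 0.0272
gripper_force: 27.5
```

{"name": "play_rows", "arguments": {"commands": [[[-0.0001,0,0.0004],[0,0,0]],[[-0.0002,0,0.0008],[0,0,0]],[[-0.0002,0,0.0008],[0,0,0]]]}}

```text
clock: 34.25
position: [0.4897, 0.0619, 0.0046]
tcp_rot: [0.742, 0.67, -0.0, 0.0]
contact_force: [-3.4, -1.7, 2.0]
grip_width: 0.0269
gripper_force: 27.8
```

{"name": "play_rows", "arguments": {"commands": [[[-0.0001,0,0.0006],[0,0,0]],[[-0.0001,0,0.0006],[0,0,0]],[[-0.0001,0,0.0006],[0,0,0]]]}}

```text
clock: 34.55
position: [0.4898, 0.0619, 0.0045]
tcp_rot: [0.742, 0.67, 0.0, 0.0]
contact_force: [-4.7, -2.0, 6.6]
grip_width: 0.0271
gripper_force: 28.3
```

The foot rests on the stone: the tool stopped moving and the force rose to +6.6 N. Now I let go.

{"name": "play_rows", "arguments": {"commands": [[[0,0,0],[0,0,0]],[[0,0,0],[0,0,0]],[[0,0,0],[0,0,0]],[[0,0,0],[0,0,0]],[[0,0,-0.02],[0,0,0]],[[0,0,-0.06],[0,0,0]],[[-0.03,0,-0.1],[0,0,0]],[[-0.08,0,-0.12],[0,0,0]],[[-0.12,0,-0.12],[0,0,0]],[[-0.16,0,-0.12],[0,0,0]],[[-0.2,0,-0.12],[0,0,0]],[[-0.2,0,-0.12],[0,0,0]]], "jaw": 0.05}}

```text
clock: 35.75
position: [0.4688, -0.1407, 0.1237]
tcp_rot: [0.744, 0.669, -0.0, 0.0]
contact_force: [0.3, -0.1, -0.4]
grip_width: 0.0499
gripper_force: 0.0
```

Run:
```python
from h import *
s=r.get_state(); print(s['clock'],s['position'],s['contact_force'],s['grip_width'])
# numeric check: stone rear edge & bar dark blob, top view, before (d) vs now
g=cv2.cvtColor(optics.read_camera("side"),cv2.COLOR_RGB2GRAY); print(g[196:240:2,262:300:2])
print(proj("side",[bar(.146),bar(0),bar(1.15)]).round(1).tolist())
```

```text
35.75 [ 0.46882989 -0.14070978  0.12370257] [ 0.30901889 -0.13891288 -0.36466711] 0.04990650490797808
[[238 232 200 191 192 198 219 224 147  46  30  40  86 195 189  79  25  21
   21]
 [238 227 197 190 192 200 217 229 190  69  24  36 114 225 224 106  27  23
   20]
 [234 210 189 189 192 204 224 235 224 113  28  52 162 234 209  83  24  22
   22]
 [232 205 186 187 195 211 226 235 234 153  40  66 200 238 196  66  25  23
   28]
 [227 216 189 189 202 210 217 229 231 183  61  39 161 228 174  47  25  23
   54]
 [237 232 211 184 184 147 132 184 193 167  78  26  82 161 109  30  22  25
  106]
 [240 239 228 190 177 123  69 113 163 174 108  32  33  58  37  21  22  71
  179]
 [240 239 228 191 180 123  59 137 174 148  85  34  23  24  23  20  32 141
  231]
 [239 238 232 189 173 127  56 121 139  79  33  26  26  32  22  21  51 191
  239]
 [239 239 231 152 115 102  85 127 108  57  40  45  72  96  53  27  71 194
  238]
 [240 240 225 126  86 143 135 145 115  79  82  83  92 119  71  34  71 162
  227]
 [240 237 196 127 108 139 136 126 132  71  58  67  96 126  80  34  72 133
  197]
 [240 235 186 141 117 123 146 111 115  87  74  97 145 149  93  33  71 113
  177]
 [241 240 234 195 126 116 135 115  91 116 124 141 160 152 120  55  68 106
  175]
 [240 240 240 228 156 114 107 112 103 152 166 164 165 163 148 108  86 107
  168]
 [240 240 240 238 207 125  86 121 134 137 170 169 168 169 167 160 139 135
  155]
 [240 241 240 239 220 142  96 116 149 117 162 174 173 172 171 171 168 149
  162]
 [241 240 240 240 217 155 121 123 160 114 144 176 174 168 163 160 151 137
  133]
 [240 240 240 241 235 220 150 122 159 117 115 152 150 130 110 101  91 106
  143]
 [240 240 239 240 240 235 179 118 143 123  97  92  84  87  89  97 122 141
  169]
 [240 240 240 239 240 239 217 134 115 130 126 133 129 146 162 165 177 182
  184]
 [240 241 240 240 240 240 232 158 116 141 183 195 190 189 191 191 194 196
  195]]
[[284.1, 213.6], [284.4, 216.1], [280.1, 195.3]]
```

```bash
python3 -c "
from workcell import r
print(r.hand_in())"
```

```text
the job is handed in; nothing more can be done
None
```

I handed the job in after about 36 s of robot time, though the hand-in returned no verdict. The stone went home against the end stop with about 10 N of push. The clip was guided down until its foot rested on the stone (about 8 N, at roughly 0.15 rad), then let go, and the arm was moved clear.

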